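# Date-stamp a blood-sample mailer on the inclined stamp stand

## Task

Lay the purple sample mailer flat on the sloping bed of the date-stamp stand, its white label up the slope under the stamp, its lower end up against the blue ledge and its sides between the two blue lines, and let go of it. Then press the red plunger head gently down its slope until the stamp comes to a stop on the label, let it spring all the way up again, and leave the mailer lying there. Handle the plunger without force (never more than about 50 N) and leave the orange mailer, bottle, steel pot and marker where they are.

Things in the scene. Friction and masses are not known exactly. Their poses are not given: they have to be found in the camera images.
- mailer: purple rigid plastic sample mailer box, 160 long (x) x 52 wide (y) x 30 thick (z), about 150 g, lying flat on the table at the start. Origin: centre of its underside; z up through the label face. A white label 62 x 44 lies on the top face at the +x end.
- label (a point): centre of the white label on the purple mailer's top face: 44 mm from the mailer's origin along +x, 30 mm up
- other_mailer: an orange mailer of the same form and size, lying flat on the table; not to be moved. Origin: centre of its underside
- bed: white bed of the fixed grey stamp stand, sloping 30 degrees, low edge towards the robot, 220 x 170, no side walls. Origin: on its upper surface, 85 above the table, where the centre of the mailer's underside belongs; x up the slope, y left, z square out of the bed (leaning 30 degrees towards the low side). It runs from x -97 to +123. Two flat painted blue lines along it, inner edges at y = +-36
- ledge (a point): middle of the upper face of the blue ledge across the bed's low end, at bed level: x = -81.5, y = 0, z = 0 in the bed's frame (a mailer at x = 0 has 1.5 to spare). The ledge is 8 high, 90 wide (y), 10 thick
- label_home (a point): point on the plunger axis at the height of the top of a mailer lying in place: x = 50, y = 0, z = 30 in the bed's frame (the label's centre comes to x = 44). Above it a grey arm (x 33 to 121, 36 wide, z 82 to 100) guides the plunger; a grey column (x 105 to 121, 36 wide) at the high end carries the arm
- plunger (a joint): travel in m of the spring plunger along the bed's -z: 0 fully up, 0.025 with the stamp on a mailer lying in place, 0.027 at its own end stop with nothing beneath. About 2 N to start, 6 N at full travel. The black stamp plate under it is 40 (x) x 36 (y), its underside 55 above the bed at rest, so 25 above a mailer lying in place.
- plunger_top (a point): centre of the flat top of the red plunger head (46 diameter, 21 high, flat top about 40 across), at rest at x = 50, y = 0, z = 153 mm in the bed's frame; it moves with the plunger
- bottle: white disinfectant bottle with blue cap, 60 diameter, 150 high, loose, a bystander; origin: centre of its underside
- pot: empty steel cup, 70 across, 75 high, loose, a bystander; origin: centre of its underside
- marker: white marker pen with red cap, 130 long, 15 thick, lying loose on the table, a bystander; origin: underside, at its middle, x along the pen
Mind the look-alikes: they are no part of the job. There is more than one size of the mailer; the job needs the middle-sized.

How it is judged:
On the way, in this order (a step that is already met when the one before it is completed fails the run):
1. the purple mailer lies in its place on the bed, label under the stamp, released, plunger up (x of mailer in the frame of bed between -0.008 and 0.008 m and y of mailer in the frame of bed between -0.012 and 0.012 m and z of mailer in the frame of bed between -0.004 and 0.004 m and angle between the z axis of mailer and the z axis of bed, either way round below 0.06 rad and angle between the x axis of mailer and the x axis of bed, either way round below 0.15 rad and distance between label and label_home below 0.04 m and contact force between the fingers and mailer below 0.1 N and value of joint plunger below 0.004 m), for 0.2 s.
2. the plunger is pressed down to its stop on the mailer in its place (x of mailer in the frame of bed between -0.008 and 0.008 m and y of mailer in the frame of bed between -0.012 and 0.012 m and z of mailer in the frame of bed between -0.004 and 0.004 m and angle between the z axis of mailer and the z axis of bed, either way round below 0.06 rad and angle between the x axis of mailer and the x axis of bed, either way round below 0.15 rad and distance between label and label_home below 0.04 m and value of joint plunger above 0.0238 m), for 0.1 s.
At the end, for the whole second after the job is handed in: The purple mailer lies released, at rest and flat on the bed (4 mm, 0.06 rad), label up the slope, within 8 mm of its place along the slope, 12 mm sideways and 0.15 rad of square; the plunger is back within 3 mm of fully up (x of mailer in the frame of bed between -0.008 and 0.008 m and y of mailer in the frame of bed between -0.012 and 0.012 m and z of mailer in the frame of bed between -0.004 and 0.004 m and angle between the z axis of mailer and the z axis of bed, either way round below 0.06 rad and angle between the x axis of mailer and the x axis of bed, either way round below 0.15 rad and distance between label and label_home below 0.04 m and contact force between the fingers and mailer below 0.1 N and value of joint plunger below 0.003 m and linear speed of mailer below 0.02 m/s); the robot touches nothing.
It fails at once if the robot pushes on the plunger with more than 50 N (contact force between any of the fingers, the arm and plunger above 50 N).
It fails at once if the orange mailer, bottle, pot or marker is moved by more than 30 mm (distance of any of other_mailer, bottle, pot, marker from where it was at the start of the episode above 0.03 m).
It also fails if it takes over 56 s, if anything falls off the work surface, if the arm or the gripper's body presses on something with over 40 N, if the wrist force passes 120 N, or if a joint passes its speed limit or range.

## Robot

A 7-joint arm with a two-finger parallel gripper is mounted at the origin on the work surface. World frame = base frame: x ahead of the robot, y to its left, z up, the work surface at z = 0. Lengths are in m, angles in rad, forces in N, time in s.
With the tool pointing down it reaches from about 0.4 to 0.875 m from the base axis. Payload 19.3 kg.
Tool frame: the origin (TCP) lies at the very end of the fingers, on their centre line; the grasp point (between the pads) lies bot.grasp_offset behind it (bot.grasp_offset is the distance from the TCP to the grasp point, in m); z points along the fingers, y is the direction in which the jaws open and shut (so a half turn about z gives the same grasp; the last joint's range is limited). The gripper opens to 85 mm and grips with 20 to 120 N. Pads are 22 mm wide; open, the fingers measure 114 mm over their backs; the gripper's body (76 mm by 85 mm) begins 54 mm behind the grasp point. The pads swing forward as they close: fully open they stand 13 mm farther back than shut.
Start: joints at [-1.188, 0.521, -0.036, 1.599, 0.021, 1.021, -0.113], TCP at [0.273, 0.562, 0.231] pointing down, gripper open.
Joint ranges: [-2.91, 2.91], [-0.3, 2.13], [-1.5, 1.42], [0.17, 2.43], [-1.26, 4.41], [0.16, 1.93], [-2.52, 2.52]. Speed limits (rad/s): [1.89, 1.89, 2.39, 2.39, 3.01, 3.01, 3.01].

## Interface

Orientations are given as [roll, pitch, yaw] about the fixed x, y, z axes, in that order (R = Rz(yaw) Ry(pitch) Rx(roll)).
In Python, from workcell import bot gives the robot as it stands. The module is installed in compiled form; this text tells all that it offers.
- The arm moves only by the shell command python3 -m handwheel 'ROWS' [OPENING] [FORCE]. ROWS is JSON, a list of rows, each a list of 6 numbers: the shift along the tool's x, y, z as a fraction of full scale, then the turn, a rotation vector about the tool's x, y, z as a fraction of full scale. In form: [[x, y, z, rx, ry, rz], ...]. A call has 1 to 8 rows; each row shifts and turns the commanded pose from where the row before left it, along the tool's axes as they then stand; what a row does not reach is not made up. Full scale, the value 1, is 0.025 m for a shift and 360 degrees for a turn. A row lasts 1/8 s, in which the tool goes at most 62.5 mm and 10.7 degrees, less where a joint would pass 70% of its speed; a pose out of reach is approached as far as the arm can. A call with a number of a shift or a turn outside -1 to 1 is refused whole. A call with a gripper value outside its range is refused whole. OPENING is the closure, from -1 (fully open) to 1 (shut), set as the call begins (- or left out, the last holds). The fingers move at their own pace and stop on an object; FORCE is the grip in N (left out, the last holds). Time passes only in rows, so rows that do not move let the fingers close. It gives the time, the measured TCP pose, the force and the opening at its end, in the units of the state.
- bot.observe(): the state, without advancing time (a new reading comes with each control period).
- bot.grab_frame(name): name is "scene" or "top" or "wrist"; returns a dict with "pixels" (420x560x3 uint8, blue, green, red), "vertical_fov" (degrees; the focal length in pixels is half the picture's height over the tangent of half this angle, whatever the lens; pixels are square), "cx", "cy" (the principal point, pixels), "R" (3x3) and "t" (3): a world point X has camera coordinates R X + t. Camera axes: x right, y down, z forward; pixel columns grow to the right and rows downward; lengths in m; the calibration is good to about 2 mm. The wrist camera is an equidistant fisheye: a pixel r from the principal point sees the ray r / f radians off the axis. A picture is of the moment at which its call begins. There is no depth.
- bot.job_done(): hands the job in, once; it reports no verdict.
Trained networks look in a picture, given as the dict that the camera call returned (one of the last four; its "shot" number tells which), for a name from the list of things; names that differ only in an ending like _2 or _b are one class to them, and where a whole thing is asked for, a point or a joint stands for the part that bears it (a point fixed in the world has none). Each returns a list of dicts, best first, with "score" (0 to 1); they miss things now and then, are a little off and sometimes report something else, mostly with a low value. They report only what shows in the picture. A call takes as long as a camera call. They do not tell look-alikes from the thing itself.
- bot.trace(picture, thing): "region" (420x560 bool, what is visible of it) and "point" ([column, row] in pixels, amid what is visible of it).
The state is a dict: "clock": time; "qpos": joint angles; "qd": joint speeds; "joint_efforts": joint torques, N m; "position": TCP position; "tool_rot": TCP orientation; "force": force on the tool from outside, world axes, zero at the start; "moment": the same for the moment, N m; "grip_width": finger opening in m.
Only numpy, scipy, OpenCV 4.12 (cv2) and the standard library are available. Lean on these libraries where they do the work, as an engineer would, in place of code of your own. Each camera call takes 0.05 s, during which the arm holds its last target.

## Working session

There is one attempt and no reset: what is moved stays moved. The work goes in short steps, Python scripts to look and compute and a shell command to move; the robot and the scene stay as the last step left them, time stands still between calls to the robot, and variables do not carry over. Pictures are saved under pics/ and viewed, and the job is handed in when it is done.

```bash
mkdir -p pics
cat > h.py <<'E'
import numpy as np, cv2
from workcell import bot
from scipy.spatial.transform import Rotation as Rn
def ray(p,uv):
    f=p["pixels"].shape[0]/2/np.tan(np.radians(p["vertical_fov"])/2)
    R=np.array(p["R"]);t=np.array(p["t"])
    d=np.array([(uv[0]-p["cx"])/f,(uv[1]-p["cy"])/f,1.0]); return -R.T@t, R.T@d
def onz(p,uv,z):
    c,d=ray(p,uv); return c+d*(z-c[2])/d[2]
def proj(p,X):
    f=p["pixels"].shape[0]/2/np.tan(np.radians(p["vertical_fov"])/2)
    q=np.array(p["R"])@np.array(X)+np.array(p["t"]); return np.array([p["cx"]+f*q[0]/q[2],p["cy"]+f*q[1]/q[2]])
def save(p,n,s=None):
    im=p["pixels"]; cv2.imwrite("pics/"+n,im)
E
python3 - <<'E'
from h import *
for n in("scene","top","wrist"):
    p=bot.grab_frame(n); save(p,n+"0.png"); print(n,p["vertical_fov"],np.round(-np.array(p["R"]).T@p["t"],3))
    if n!="wrist":
        for th in("mailer","bed","bottle","pot","marker","plunger"):
            for r in bot.trace(p,th): 
                m=r["region"].astype(np.uint8); rc=cv2.minAreaRect(cv2.findNonZero(m)) if m.any() else None
                print(th,round(r["score"],2),np.round(r["point"]),rc)
print(bot.observe(),bot.grasp_offset)
E
```

```text
scene 45.83096191611928 [ 1.11  -0.804  0.836]
mailer 0.85 [214. 265.] ((212.99392700195312, 265.14556884765625), (44.04511260986328, 15.278409957885742), 2.385944128036499)
mailer 0.77 [115. 290.] ((115.35000610351562, 292.04998779296875), (30.674091339111328, 98.66305541992188), 71.56504821777344)
mailer 0.59 [261. 302.] ((261.3902282714844, 301.4878234863281), (64.31633758544922, 25.83259391784668), 37.30394744873047)
bed 0.76 [362. 243.] ((362.3669128417969, 242.684326171875), (82.0336685180664, 94.26322174072266), 21.399808883666992)
bottle 0.75 [351. 205.] ((352.88525390625, 210.26229858398438), (44.34440231323242, 21.489025115966797), 64.23066711425781)
bottle 0.72 [348. 306.] ((345.5, 304.5), (61.0, 27.0), 90.0)
pot 0.69 [352. 178.] ((350.5, 182.5), (27.0, 21.0), 90.0)
pot 0.4 [261. 302.] ((261.2635192871094, 301.8310852050781), (64.86618041992188, 25.225738525390625), 35.53767395019531)
marker 0.71 [276. 253.] ((273.5, 252.00001525878906), (46.05310821533203, 6.082485675811768), 10.007980346679688)
marker 0.59 [350. 203.] ((352.3039855957031, 209.59487915039062), (43.3818664
[... 1173 characters left out ...]
0.209 0.593 0.372]
{'clock': 0.75, 'qpos': array([-1.18820104,  0.52140631, -0.03628153,  1.59952754,  0.02118404,
        1.02109918, -0.11282867]), 'qd': array([-0.00026833, -0.00072998,  0.00033893, -0.00133982,  0.00025906,
       -0.00179233, -0.00230517]), 'joint_efforts': array([ 6.12384083e-04, -9.26759934e+01,  1.97861955e+00, -3.70223701e+01,
        1.80701591e-02,  1.96312008e-03,  1.31404562e-05]), 'position': array([0.2734442 , 0.56198188, 0.23127718]), 'tool_rot': array([-3.14153624e+00, -2.28012807e-07,  2.68870192e+00]), 'force': array([-0.03336749, -0.12655844,  0.26157462]), 'moment': array([ 0.00421154, -0.0417382 , -0.014067  ]), 'grip_width': 0.08503230514216523} 0.0187
```

View pics/scene0.png

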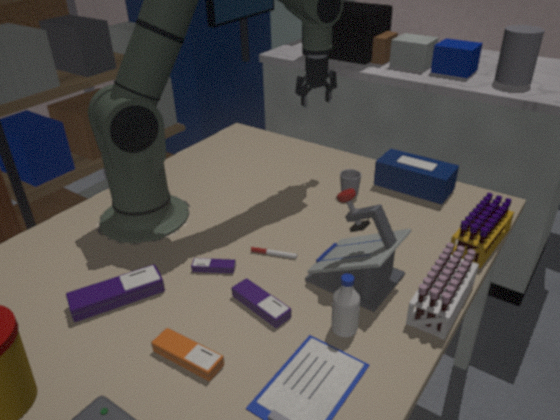

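View pics/top0.png

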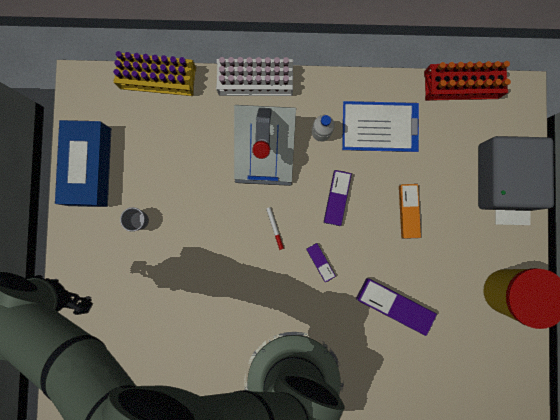

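View pics/wrist0.png

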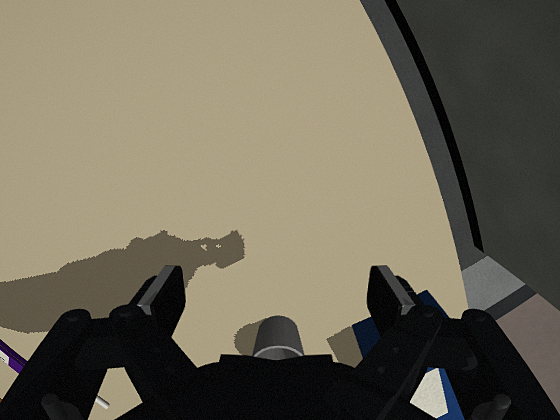

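```bash
cat > m.py <<'E'
from h import *
def purple(p):
    hsv=cv2.cvtColor(p["pixels"],cv2.COLOR_BGR2HSV)
    return hsv
E
python3 - <<'E'
from h import *
p=bot.grab_frame("top")
im=p["pixels"]
c=im[85:240,215:440]; cv2.imwrite("pics/topz.png",cv2.resize(c,None,fx=3.5,fy=3.5,interpolation=cv2.INTER_CUBIC))
r=bot.trace(p,"mailer")
for q in r:
    m=q["region"].astype(np.uint8); b=cv2.boxPoints(cv2.minAreaRect(cv2.findNonZero(m)))
    W=np.array([onz(p,u,0.03)[:2] for u in b]); print(np.round(q["score"],2),np.round(W,3).tolist(),np.linalg.norm(W[0]-W[1]),np.linalg.norm(W[1]-W[2]),W.mean(0))
p2=bot.grab_frame("scene");c=p2["pixels"][150:350,180:440]; cv2.imwrite("pics/scz.png",cv2.resize(c,None,fx=3,fy=3,interpolation=cv2.INTER_CUBIC))
E
```

```text
0.92 [[0.467, -0.074], [0.625, -0.102], [0.616, -0.154], [0.458, -0.126]] 0.16068074811865707 0.05259913359763143 [ 0.54129362 -0.11391947]
0.89 [[0.39, -0.024], [0.409, -0.057], [0.313, -0.111], [0.294, -0.079]] 0.03759015414953263 0.11057533431998037 [ 0.35153229 -0.06772214]
0.72 [[0.246, -0.166], [0.316, -0.2], [0.214, -0.412], [0.145, -0.377]] 0.07779377391367183 0.23450354432838513 [ 0.23013558 -0.28857638]
0.47 [[0.589, 0.203], [0.814, 0.199], [0.809, 0.014], [0.584, 0.02]] 0.2250713188011016 0.18476319951085354 [0.69872994 0.109272  ]
```

View pics/topz.png

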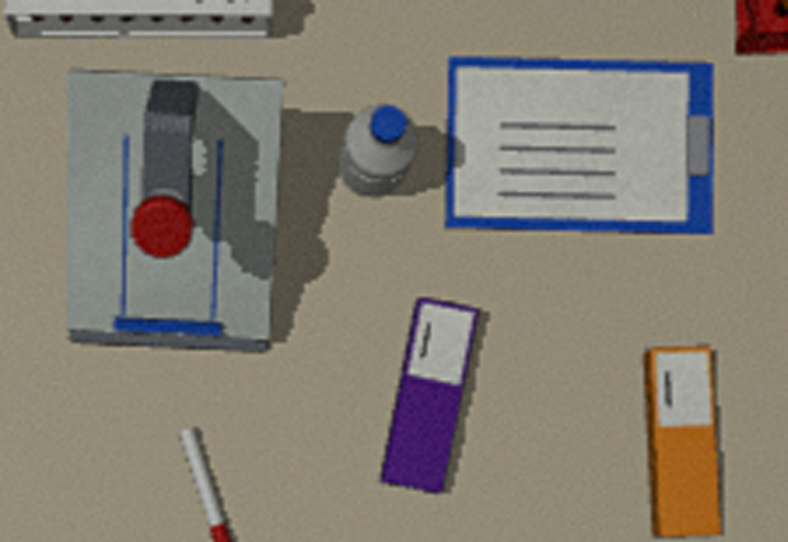

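View pics/scz.png

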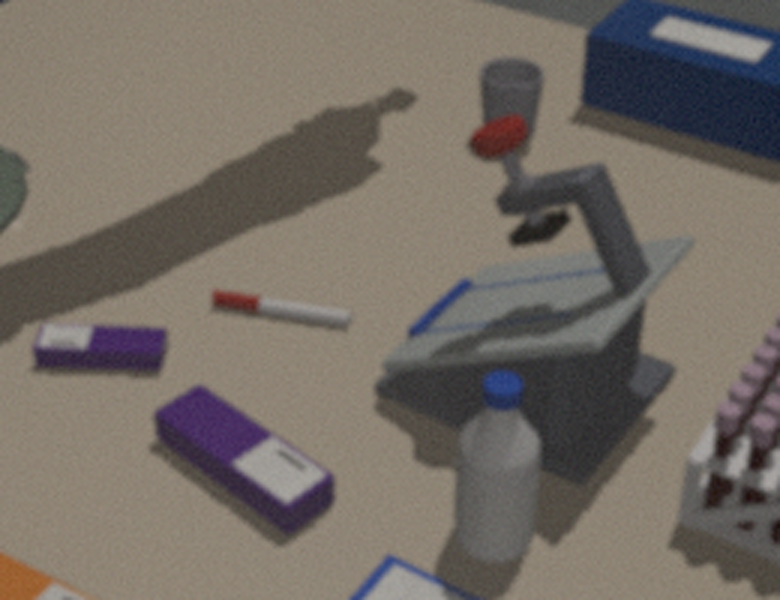

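Run:
```python
from h import *
from scipy.optimize import least_squares
T=bot.grab_frame("top");S=bot.grab_frame("scene")
t=[((68,70),(123,85,0)),((283,80),(123,-85,0)),((70,332),(-97,85,0)),((269,341),(-97,-85,0)),((162,226),(50,0,153)),((115,318),(-81.5,45,8)),((222,325),(-81.5,-45,8))]
s=[((693,238),(123,85,0)),((605,345),(123,-85,0)),((385,362),(-97,-85,0)),((499,132),(50,0,150))]
obs=[(T,np.array(a)/3.5+[215,85],np.array(b)/1e3) for a,b in t]+[(S,np.array(a)/3+[180,150],np.array(b)/1e3) for a,b in s]
def M(v): return Rn.from_euler('ZY',[v[2],-np.pi/6]).as_matrix()
def res(v): return np.concatenate([proj(p,M(v)@X+[v[0],v[1],v[3]])-u for p,u,X in obs])
for fix in(0,1):
    f=(lambda v:res(v)) if not fix else (lambda v:res([v[0],v[1],v[2],.085]))
    r=least_squares(f,[.68,.1,0,.085],loss='soft_l1'); print(np.round(r.x,4),np.round(r.fun.reshape(-1,2),1).tolist() if len(r.fun)==22 else '')
v=[*r.x[:3],.085]
for n,X in dict(ptop=(50,0,153),home=(50,0,30),org=(0,0,0),armtop=(33,0,100)).items(): print(n,np.round(M(v)@(np.array(X)/1e3)+[v[0],v[1],.085],4))
for th in("bottle","pot","marker","other_mailer"):
    print(th,[(round(q["score"],2),np.round(onz(T,q["point"],.03),3).tolist()) for q in bot.trace(T,th)])
```

```text
[ 0.6717  0.104  -0.0189  0.0824] [[-0.6, -0.2], [-0.1, -0.5], [-0.9, -1.0], [0.0, -1.1], [-0.1, 0.4], [-0.3, -0.3], [-0.0, -1.0], [-0.2, -0.5], [-2.9, -0.2], [-1.7, 1.5], [-0.8, 0.3]]
[ 0.6716  0.1035 -0.02    0.085 ] [[-0.5, -0.5], [0.2, -0.7], [-0.8, -1.1], [0.2, -1.2], [0.1, 0.2], [-0.2, -0.4], [0.1, -1.1], [-0.1, -1.2], [-3.0, -1.0], [-1.8, 0.7], [-0.9, -0.6]]
ptop [0.6385 0.1041 0.2425]
home [0.6999 0.1029 0.136 ]
org [0.6716 0.1035 0.085 ]
armtop [0.6502 0.1039 0.1881]
bottle [(0.73, [0.745, -0.062, 0.03]), (0.68, [0.687, 0.112, 0.03])]
pot [(0.61, [0.474, 0.48, 0.03])]
marker [(0.64, [0.447, 0.069, 0.03])]
other_mailer [(0.77, [0.51, -0.324, 0.03])]
```

```bash
cat >> h.py <<'E'
def cur():
    s=bot.observe(); return np.array(s["position"]),Rn.from_euler('xyz',s["tool_rot"]),s
def plan(P,rot=None):
    p,R,s=cur()
    d=R.inv().apply(np.array(P)-p); print("t",round(s["clock"],2),"shift now-frame mm",np.round(d*1e3,1),"units",np.round(d/.025,3),"rows>=",np.ceil(np.abs(d).max()/.025))
    if rot is not None:
        rv=(R.inv()*rot).as_rotvec(); d2=rot.inv().apply(np.array(P)-p)
        print("rotvec deg",np.round(np.degrees(rv),2),"units",np.round(np.degrees(rv)/360,4),"rows>=",np.ceil(np.degrees(np.linalg.norm(rv))/10.7),"| shift after-rot units",np.round(d2/.025,3))
E
python3 - <<'E'
from h import *
plan([.4996,-.1067,.15],Rn.from_euler('xyz',[np.pi,0,np.radians(170)]))
E
```

```text
t 1.2 shift now-frame mm [-495.9 -502.4   81.3] units [-19.838 -20.095   3.251] rows>= 21.0
rotvec deg [  0.    -0.   -15.95] units [ 0.     -0.     -0.0443] rows>= 2.0 | shift after-rot units [-13.554 -24.772   3.252]
```

```bash
for i in 1; do python3 -m handwheel '[[-0.5,-0.5,0,0,0,0],[-0.9,-0.9,0,0,0,0],[-0.99,-1,0,0,0,0],[-0.99,-1,0,0,0,0],[-0.99,-1,0,0,0,0],[-0.99,-1,0,0,0,0],[-0.99,-1,0,0,0,0],[-0.99,-1,0,0,0,0]]' -1 60; python3 -m handwheel '[[-0.99,-1,0,0,0,0],[-0.99,-1,0,0,0,0],[-0.99,-1,0,0,0,0],[-0.99,-1,0,0,0,0],[-0.99,-1,0,0,0,0],[-0.99,-1,0,0,0,0],[-0.99,-1,0,0,0,0],[-0.99,-1,0,0,0,0]]'; done
python3 - <<'E'
from h import *
plan([.4996,-.1067,.15],Rn.from_euler('xyz',[np.pi,0,np.radians(170)]))
E
```

```text
clock: 2.2
position: [0.3579, 0.3132, 0.2314]
tool_rot: [3.141, 0.0, 2.688]
force: [1.0, 0.4, -1.0]
grip_width: 0.0856
clock: 3.2
position: [0.4478, 0.0469, 0.2314]
tool_rot: [3.141, 0.0, 2.688]
force: [0.0, 0.4, 0.1]
grip_width: 0.0857
t 3.2 shift now-frame mm [-113.9 -115.4   81.4] units [-4.556 -4.616  3.258] rows>= 5.0
rotvec deg [ 1.000e-02  1.000e-02 -1.598e+01] units [ 0.      0.     -0.0444] rows>= 2.0 | shift after-rot units [-3.11  -5.692  3.257]
```

```bash
python3 -m handwheel '[[-0.76,-0.77,0.54,0,0,0],[-0.76,-0.77,0.54,0,0,0],[-0.76,-0.77,0.54,0,0,0],[-0.76,-0.77,0.54,0,0,0],[-0.76,-0.77,0.54,0,0,0],[-0.76,-0.77,0.54,0,0,0],[0,0,0,0,0,-0.0222],[0,0,0,0,0,-0.0222]]'
python3 - <<'E'
from h import *
plan([.4996,-.1067,.006],Rn.from_euler('xyz',[np.pi,0,np.radians(170)]))
p=bot.grab_frame("wrist"); save(p,"w1.png"); print(p["cx"],p["cy"]); t=bot.grab_frame("top"); save(t,"t1.png")
E
```

```text
clock: 4.2
position: [0.4991, -0.1059, 0.1502]
tool_rot: [-3.141, -0.0, 2.971]
force: [-0.1, -0.8, -0.1]
grip_width: 0.0852
t 4.2 shift now-frame mm [ -0.6  -0.7 144.2] units [-0.026 -0.028  5.768] rows>= 6.0
rotvec deg [-0.02 -0.02  0.22] units [-0.     -0.0001  0.0006] rows>= 1.0 | shift after-rot units [-0.024 -0.03   5.768]
275.6762231222923 214.05809963349057
```

View pics/w1.png

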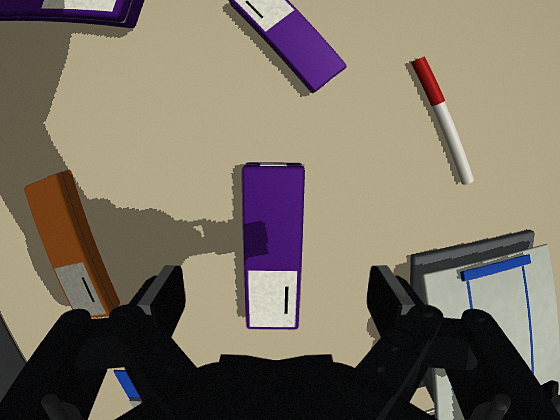

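```bash
cat >> h.py <<'E'
def fray(p,uv):
    f=p["pixels"].shape[0]/2/np.tan(np.radians(p["vertical_fov"])/2)
    d=np.array([uv[0]-p["cx"],uv[1]-p["cy"]]); r=np.hypot(*d); th=r/f
    v=np.array([*(d/r*np.sin(th)),np.cos(th)]); R=np.array(p["R"]); return -R.T@p["t"],R.T@v
def fonz(p,uv,z):
    c,d=fray(p,uv); return c+d*(z-c[2])/d[2]
def fproj(p,X):
    f=p["pixels"].shape[0]/2/np.tan(np.radians(p["vertical_fov"])/2)
    q=np.array(p["R"])@np.array(X)+np.array(p["t"]); r=np.hypot(q[0],q[1]); th=np.arctan2(r,q[2]); return np.array([p["cx"],p["cy"]])+q[:2]/r*f*th
E
python3 - <<'E'
from h import *
p=bot.grab_frame("wrist")
W=np.array([fonz(p,u,.03) for u in((244,168),(304,166),(298,329),(247,328))])[:,:2]
print(np.round(W,4).tolist(),[np.linalg.norm(W[i]-W[i-1]) for i in range(4)],W.mean(0))
d=(W[2]+W[3]-W[0]-W[1]); print(np.degrees(np.arctan2(d[1],d[0])))
c=p["pixels"]
cv2.imwrite("pics/w1z.png",cv2.resize(c[150:345,225:420],None,fx=3.0,fy=3.0,interpolation=cv2.INTER_CUBIC))
v=[.6716,.1035,-.02]
M=Rn.from_euler('ZY',[v[2],-np.pi/6])
for X in((-81.5,45,8),(-81.5,-45,8),(-91.5,45,8),(-91.5,-45,8),(-97,-85,0),(-97,85,0)): print(X,np.round(fproj(p,M.apply(np.array(X)/1e3)+[v[0],v[1],.085]),1))
cv2.imwrite("pics/w1b.png",cv2.resize(c[215:415,400:560],None,fx=3.0,fy=3.0,interpolation=cv2.INTER_CUBIC))
E
```

```text
[[0.4614, -0.1252], [0.4681, -0.0769], [0.6237, -0.105], [0.6141, -0.1542]] [np.float64(0.15541411411521341), np.float64(0.048722632891552146), np.float64(0.15809575618988272), np.float64(0.05005532133408896)] [ 0.54180883 -0.11531964]
-10.494646071003775
(-81.5, 45, 8) [531.3 264. ]
(-81.5, -45, 8) [464.4 282.9]
(-91.5, 45, 8) [529.7 254.8]
(-91.5, -45, 8) [462.7 272.7]
(-97, -85, 0) [422.5 275.8]
(-97, 85, 0) [548.1 243.9]
```

View pics/w1z.png

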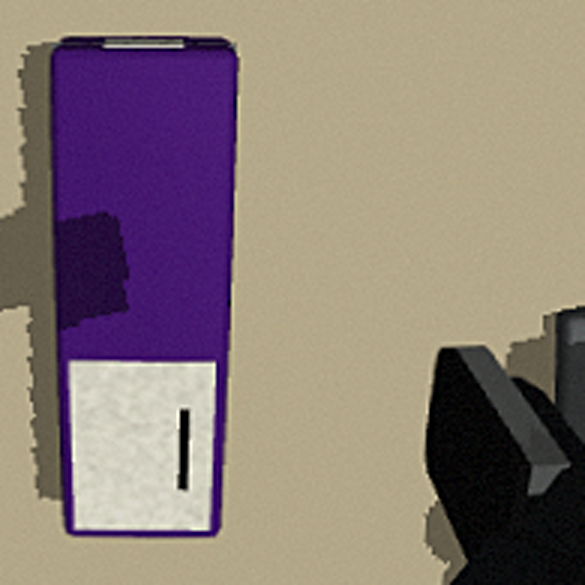

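View pics/w1b.png

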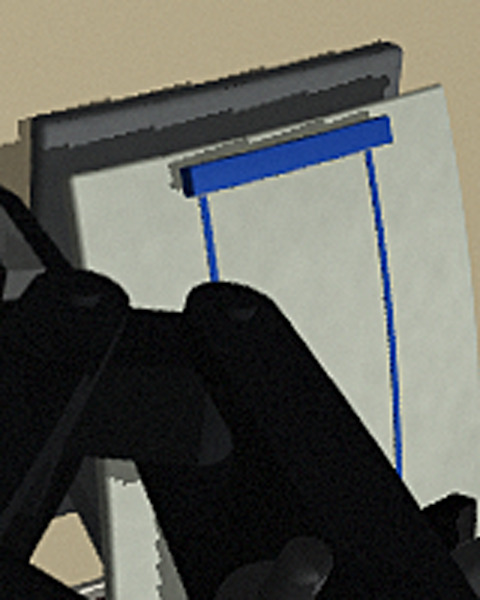

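```bash
python3 - <<'E'
from h import *
plan([.5002,-.1074,.005],Rn.from_euler('xyz',[np.pi,0,np.radians(169.8)]))
E
python3 -m handwheel '[[-0.05,-0.05,0.85,0,0,0.001],[0,0,0.85,0,0,0],[0,0,0.85,0,0,0],[0,0,0.85,0,0,0],[0,0,0.85,0,0,0],[0,0,0.85,0,0,0],[0,0,0.5,0,0,0],[0,0,0.2,0,0,0]]'
python3 - <<'E'
from h import *
plan([.5002,-.1074,.005],Rn.from_euler('xyz',[np.pi,0,np.radians(169.8)]))
p=bot.grab_frame("wrist"); save(p,"w2.png")
E
```

```text
t 4.35 shift now-frame mm [ -1.1  -1.8 145.4] units [-0.043 -0.07   5.818] rows>= 6.0
rotvec deg [0.01 0.   0.05] units [0.     0.     0.0001] rows>= 1.0 | shift after-rot units [-0.044 -0.07   5.818]
clock: 5.35
position: [0.5008, -0.1064, 0.005]
tool_rot: [-3.141, -0.0, 2.96]
force: [0.0, 0.2, 0.2]
grip_width: 0.0855
t 5.35 shift now-frame mm [ 0.4 -1.1 -0. ] units [ 0.016 -0.044 -0.001] rows>= 1.0
rotvec deg [-0.02 -0.03 -0.2 ] units [-0.     -0.0001 -0.0006] rows>= 1.0 | shift after-rot units [ 0.016 -0.044 -0.001]
```

View pics/w2.png

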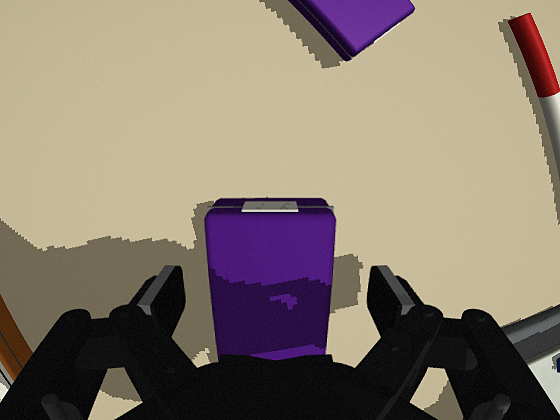

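```bash
python3 -m handwheel '[[0,-0.04,0,0,0,0],[0,0,0,0,0,0],[0,0,0,0,0,0],[0,0,0,0,0,0],[0,0,0,0,0,0],[0,0,0,0,0,0]]' 1 60
python3 -m handwheel '[[0,0,-0.2,0,0,0],[0,0,-0.6,0,0,0],[0,0,-0.9,0,0,0],[0,0,-0.9,0,0,0],[0,0,-0.9,0,0,0],[0,0,-0.9,0,0,0],[0,0,-0.9,0,0,0],[0,0,-0.7,0,0,0]]'
python3 - <<'E'
from h import *
p=bot.grab_frame("wrist"); save(p,"w3.png")
p=bot.grab_frame("scene"); save(p,"s3.png")
# targets
v=[.6716,.1035,-.02]
M=Rn.from_euler('ZY',[v[2],-np.pi/6]); Rt=M*Rn.from_matrix(np.array([[-1,0,0],[0,1,0],[0,0,-1.]]).T)
P=M.apply(np.array([-42-170,0,40])/1e3)+[v[0],v[1],.085]
print(P); plan(P,Rt)
E
```

```text
clock: 6.15
position: [0.5012, -0.1075, 0.0061]
tool_rot: [3.142, 0.001, 2.961]
force: [-1.9, -0.2, 8.8]
grip_width: 0.051
clock: 7.15
position: [0.5009, -0.1073, 0.1572]
tool_rot: [3.141, 0.001, 2.961]
force: [-0.7, -0.2, -2.1]
grip_width: 0.0506
[0.46804333 0.10757168 0.01364102]
t 7.25 shift now-frame mm [ 72.1 205.4 143.8] units [2.883 8.216 5.754] rows>= 9.0
rotvec deg [ -2.4  -29.74  -8.97] units [-0.0067 -0.0826 -0.0249] rows>= 3.0 | shift after-rot units [4.192 8.57  4.231]
```

View pics/w3.png

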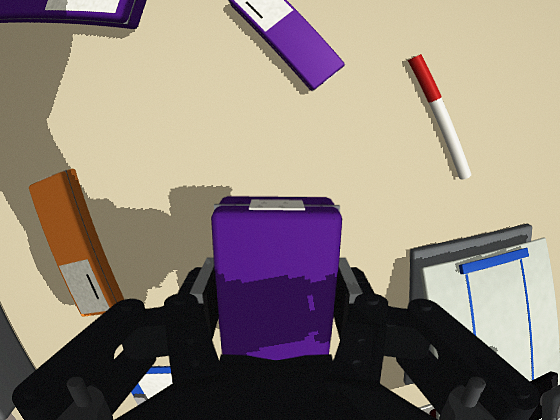

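View pics/s3.png

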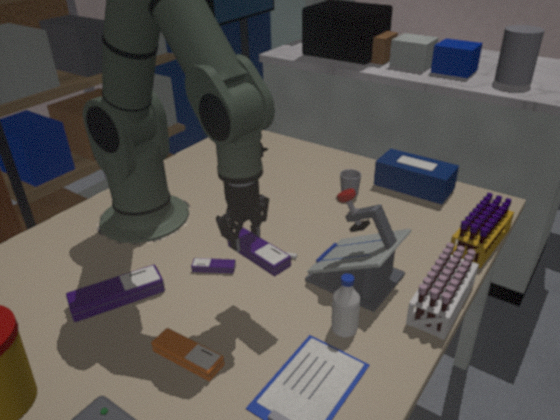

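```bash
python3 -m handwheel '[[0,0,0,-0.0017,-0.0206,-0.0062],[0,0,0,-0.0017,-0.0206,-0.0062],[0,0,0,-0.0017,-0.0207,-0.0062],[0,0,0,-0.0016,-0.0207,-0.0062],[0,0,0,0,0,0]]'
cat >> h.py <<'E'
v=[.6716,.1035,-.02]
M=Rn.from_euler('ZY',[v[2],-np.pi/6]); Rt=M*Rn.from_matrix(np.array([[-1,0,0],[0,1,0],[0,0,-1.]]))
def bed(*X): return M.apply(np.array(X)/1e3)+[v[0],v[1],.085]
def inbed(P): return np.round(M.inv().apply(np.array(P)-[v[0],v[1],.085])*1e3,1)
E
python3 - <<'E'
from h import *
P=bed(-41-75,0,18+55); print(P,inbed(cur()[0])); plan(P,Rt)
E
```

```text
clock: 7.88
position: [0.4894, -0.1108, 0.1486]
tool_rot: [-3.141, 0.362, 3.086]
force: [-0.1, 0.4, -1.5]
grip_width: 0.0512
[0.53466844 0.106239   0.09021985] [-122.2 -217.9  144.1]
t 7.88 shift now-frame mm [-10.2 219.3  66.3] units [-0.409  8.772  2.652] rows>= 9.0
rotvec deg [-0.9  -9.26 -1.87] units [-0.0025 -0.0257 -0.0052] rows>= 1.0 | shift after-rot units [-0.25   8.718  2.843]
```

```bash
python3 -m handwheel '[[0,0,0,-0.0006,-0.0065,-0.0013],[0,0,0,-0.0006,-0.0065,-0.0013],[0,0,0,-0.0006,-0.0065,-0.0013],[0,0,0,-0.0006,-0.0065,-0.0013],[0,0,0,0,0,0]]'
python3 - <<'E'
from h import *
P=bed(-41-75,0,18+55); print(P,inbed(cur()[0])); plan(P,Rt)
E
```

```text
clock: 8.5
position: [0.4838, -0.115, 0.1436]
tool_rot: [-3.129, 0.426, 3.105]
force: [0.4, 0.6, -1.9]
grip_width: 0.0512
[0.53466844 0.106239   0.09021985] [-129.5 -222.2  142.4]
t 8.5 shift now-frame mm [-17.  223.8  63.4] units [-0.679  8.952  2.537] rows>= 9.0
rotvec deg [-1.15 -5.62 -0.79] units [-0.0032 -0.0156 -0.0022] rows>= 1.0 | shift after-rot units [-0.54   8.89   2.777]
```

Run:
```python
from h import *
print(np.round(cur()[2]["qpos"],3))
```

```text
[ 0.566  0.369 -0.519  2.331  1.236  0.169  0.45 ]
```

```bash
cat > k.py <<'E'
from h import *
from scipy.optimize import least_squares
import itertools
A=([-1.18820104,0.52140631,-0.03628153,1.59952754,0.02118404,1.02109918,-0.11282867],[0.2734442,0.56198188,0.23127718],[-3.14153624,0,2.68870192])
s=bot.observe()
B=(list(s["qpos"]),list(s["position"]),list(s["tool_rot"]))
E
python3 - <<'E'
from k import *
def fk(q,L,sg,y0,y7):
    R=Rn.from_euler('z',y0); p=np.array([0,0,L[0]])
    R=R*Rn.from_euler('ZYZ',[sg[0]*q[0],q[1],sg[1]*q[2]]); p=p+R.apply([L[4],0,L[1]])
    R=R*Rn.from_euler('YZ',[q[3],sg[2]*q[4]]); p=p+R.apply([0,0,L[2]])
    R=R*Rn.from_euler('YZ',[q[5],sg[3]*q[6]+y7]); p=p+R.apply([0,0,L[3]])
    return p,R
best=[]
for sg in itertools.product([1,-1],repeat=4):
  for y0 in (0,np.pi/2,np.pi,-np.pi/2):
    def f(x):
        o=[]
        for q,p,r in (A,B):
            P,R=fk(q,[x[0],x[1],x[2],x[3],0],sg,y0,x[4]); o+=list(P-p)+list(.3*(R.inv()*Rn.from_euler('xyz',r)).as_rotvec())
        return np.array(o)
    for g in(0,1.57,3.14,-1.57):
        r=least_squares(f,[.34,.4,.4,.25,g]); best.append((r.cost,sg,y0,r.x))
best.sort(key=lambda b:b[0])
for b in best[:4]: print(b)
E
```

```text
(np.float64(0.002120963849254643), (-1, -1, -1, -1), 0, array([0.05772686, 0.6880755 , 0.33591901, 0.26775173, 1.57079633]))
(np.float64(0.002120963849254652), (-1, -1, -1, -1), 0, array([0.05772685, 0.6880755 , 0.33591901, 0.26775173, 1.57079633]))
(np.float64(0.002120963849254665), (-1, -1, -1, -1), 0, array([0.05772684, 0.68807551, 0.33591901, 0.26775173, 1.57079634]))
(np.float64(0.002120963849254674), (-1, -1, -1, -1), 0, array([0.05772684, 0.68807551, 0.33591901, 0.26775173, 1.57079634]))
```

```bash
cat > log.py <<'E'
import json
from h import *
p,R,s=cur()
open("log.jsonl","a").write(json.dumps([list(map(float,s["qpos"])),list(map(float,s["position"])),list(map(float,s["tool_rot"]))])+"\n")
print(round(s["clock"],2),np.round(s["qpos"],3),np.round(p,4),"bed",inbed(p),"rot-to-bed deg",np.round(np.degrees((R.inv()*Rt).as_rotvec()),1))
E
python3 log.py
python3 - <<'E'
from h import *
plan([.52,-.03,.22])
E
python3 -m handwheel '[[-0.3,0.8,-0.5,0,0,0],[-0.3,0.8,-0.5,0,0,0]]'; python3 log.py; python3 -m handwheel '[[-0.3,0.8,-0.5,0,0,0],[-0.3,0.8,-0.5,0,0,0]]';python3 log.py;  python3 -m handwheel '[[-0.5,0,-0.5,0,0,0],[-0.5,0,-0.5,0,0,0]]';python3 log.py
```

```text
8.5 [ 0.566  0.369 -0.519  2.331  1.236  0.169  0.45 ] [ 0.4838 -0.115   0.1436] bed [-129.5 -222.2  142.4] rot-to-bed deg [-1.2 -5.6 -0.8]
t 8.5 shift now-frame mm [-61.7  85.6 -57. ] units [-2.467  3.423 -2.282] rows>= 4.0
clock: 8.75
position: [0.4888, -0.0734, 0.1725]
tool_rot: [-3.13, 0.424, 3.105]
force: [1.0, -0.8, -0.9]
grip_width: 0.0508
8.75 [ 0.577  0.314 -0.658  2.311  0.997  0.266  0.585] [ 0.4888 -0.0734  0.1725] bed [-111.5 -180.5  165.4] rot-to-bed deg [-1.1 -5.7 -0.8]
clock: 9.0
position: [0.4935, -0.0327, 0.2011]
tool_rot: [-3.131, 0.424, 3.106]
force: [0.1, 0.0, -1.1]
grip_width: 0.0511
9.0 [ 0.569  0.267 -0.764  2.278  0.848  0.357  0.637] [ 0.4935 -0.0327  0.2011] bed [ -93.8 -139.7  188.2] rot-to-bed deg [-1.  -5.7 -0.8]
clock: 9.25
position: [0.506, -0.0326, 0.2343]
tool_rot: [-3.132, 0.424, 3.107]
force: [0.5, -0.8, -2.5]
grip_width: 0.051
9.25 [ 0.674  0.238 -0.869  2.21   0.665  0.434  0.831] [ 0.506  -0.0326  0.2343] bed [ -66.3 -139.3  210.7] rot-to-bed deg [-0.9 -5.7 -0.7]
```

```bash
cat > fit.py <<'E'
import json
from k import A
from h import *
from scipy.optimize import least_squares
D=[A]+[json.loads(l) for l in open("log.jsonl")]
def fk(q,x):
    R=Rn.from_euler('z',-q[0]); p=np.array([0,0,x[0]])
    p=p+R.apply([x[4],x[5],0]); R=R*Rn.from_euler('y',q[1])
    R=R*Rn.from_euler('z',-q[2]); p=p+R.apply([x[6],x[7],x[1]])
    R=R*Rn.from_euler('Y',q[3]);R=R*Rn.from_euler('Z',-q[4]); 
    p=p+R.apply([x[8],x[9],x[2]])
    R=R*Rn.from_euler('YZ',[q[5],-q[6]+np.pi/2]); p=p+R.apply([x[10],x[11],x[3]])
    return p,R
def f(x):
    o=[]
    for q,p,r in D: o+=list(fk(q,x)[0]-p)
    return np.array(o+list(1e-4*np.array(x[4:])))
if __name__=="__main__":
    for q,p,r in D: print(np.round((fk(q,np.zeros(12))[1].inv()*Rn.from_euler('xyz',r)).as_rotvec(),3))
    r=least_squares(f,[.34,.4,.4,.25]+[0]*8); print(np.round(r.x,4),np.abs(r.fun).max()); np.save("kx.npy",r.x)
E
python3 fit.py
```

```text
[-0. -0.  0.]
[0. 0. 0.]
[ 0.  0. -0.]
[ 0.  0. -0.]
[ 0. -0. -0.]
[ 3.203e-01  5.297e-01  4.207e-01  3.279e-01  0.000e+00 -2.130e-02
  0.000e+00 -3.750e-02  0.000e+00 -4.000e-04 -0.000e+00 -0.000e+00] 3.7499095120893917e-06
```

```bash
cat > ik.py <<'E'
from fit import *
kx=np.load("kx.npy")
lo=np.array([-2.91,-.3,-1.5,.17,-1.26,.16,-2.52]);hi=np.array([2.91,2.13,1.42,2.43,4.41,1.93,2.52])
def ik(P,R,q0,w=0):
    def g(q):
        p,r=fk(q,kx); return np.concatenate([(p-P)*10,(r.inv()*R).as_rotvec()*3])
    r=least_squares(g,np.clip(q0,lo+.01,hi-.01),bounds=(lo+.005,hi-.005)); return r.x,np.abs(r.fun).max()
def sols(P,R,n=60,seed=0):
    rg=np.random.default_rng(seed); out=[]
    for i in range(n):
        q,e=ik(P,R,rg.uniform(lo,hi))
        if e<1e-3: out.append(q)
    return out
E
python3 - <<'E'
from ik import *
q0=np.array(cur()[2]["qpos"])
def tilt(a,flip=0): # a: extra deg about bed y of tool from bed normal (positive = toward vertical)
    return Rt*Rn.from_euler('y',a,degrees=True)*Rn.from_euler('z',np.pi*flip)
for name,X in dict(place=(-41,0,6),lane=(-41-70,0,18),hov=(-41-70,0,70),press=(50,0,130)).items():
  for a in(0,10,20):
   for fl in(0,1):
    s=sols(bed(*X),tilt(a,fl),25)
    d=sorted(s,key=lambda q:np.linalg.norm(q-q0))
    print(name,a,fl,len(s),[np.round(q,2).tolist() for q in d[:2]])
E
```

```text
place 0 0 13 [[0.22, 0.76, -0.77, 2.08, 1.77, 0.65, -0.32], [0.18, 0.74, -0.71, 2.08, 1.77, 0.61, -0.34]]
place 0 1 8 [[-0.2, 0.65, -0.19, 2.1, 1.92, 0.3, 2.51], [-0.24, 0.65, -0.14, 2.1, 1.95, 0.28, 2.46]]
place 10 0 14 [[0.13, 0.72, -0.62, 1.95, 1.21, 0.53, 0.19], [0.04, 0.69, -0.49, 1.96, 1.14, 0.45, 0.24]]
place 10 1 14 [[-0.57, 0.69, 0.36, 1.99, -0.58, 0.2, -1.36], [-0.57, 0.69, 0.35, 1.99, -0.56, 0.19, -1.38]]
place 20 0 15 [[0.19, 0.78, -0.7, 1.8, 0.87, 0.71, 0.56], [0.07, 0.73, -0.51, 1.81, 0.7, 0.62, 0.68]]
place 20 1 14 [[-0.4, 0.69, 0.18, 1.83, -0.14, 0.46, -1.75], [-0.51, 0.71, 0.33, 1.84, -0.37, 0.47, -1.55]]
lane 0 0 16 [[0.25, 0.81, -0.86, 2.24, 1.94, 0.78, -0.55], [0.21, 0.79, -0.81, 2.24, 1.95, 0.74, -0.57]]
lane 0 1 8 [[0.15, 0.75, -0.72, 2.24, 1.97, 0.68, 2.51], [-0.22, 0.66, -0.24, 2.26, 2.22, 0.43, 2.14]]
lane 10 0 12 [[0.21, 0.75, -0.76, 2.12, 1.51, 0.6, -0.14], [0.26, 0.78, -0.83, 2.11, 1.52, 0.66, -0.13]]
lane 10 1 0 []
lane 20 0 16 [[0.1, 0.71, -0.57, 1.98, 0.92, 0.54, 0.42], [-0.02, 0.68, -0.4, 1.99, 0.76, 0.46, 0.55]]
lane 20 1 15 [[-0.56, 0.69, 0.33, 2.02,
[... 613 characters left out ...]
 2.07, -0.43, 0.39, -1.52], [-0.63, 0.59, 0.4, 2.07, -0.43, 0.39, -1.51]]
press 0 0 14 [[0.08, 0.43, -0.53, 1.96, 0.99, 0.49, 0.37], [0.37, 0.55, -0.96, 1.95, 1.21, 0.69, 0.23]]
press 0 1 14 [[-0.77, 0.45, 0.58, 2.0, -0.34, 0.26, -1.59], [-0.74, 0.44, 0.53, 2.0, -0.24, 0.25, -1.68]]
press 10 0 15 [[0.25, 0.53, -0.77, 1.81, 0.77, 0.74, 0.63], [0.07, 0.47, -0.5, 1.82, 0.59, 0.65, 0.77]]
press 10 1 15 [[-0.37, 0.44, 0.09, 1.84, 0.13, 0.54, -1.99], [-0.31, 0.43, 0.0, 1.84, 0.21, 0.55, -2.05]]
press 20 0 15 [[0.27, 0.61, -0.81, 1.65, 0.63, 0.97, 0.8], [0.33, 0.65, -0.93, 1.64, 0.71, 1.01, 0.74]]
press 20 1 15 [[-0.24, 0.5, -0.04, 1.68, 0.1, 0.8, -1.93], [-0.27, 0.5, -0.0, 1.68, 0.07, 0.8, -1.91]]
```

```bash
python3 -m handwheel '[[0.7,0.8,0,0,0,0],[0.7,0.8,0.2,0,0,0],[0.4,0.8,0.6,0,0,0],[0,0.8,0.7,0,0,0]]'; python3 log.py;python3 -m handwheel '[[0,0.8,0.7,0,0,0],[0,0.8,0.7,0,0,0],[0,0.8,0.7,0,0,0],[0,0,0,0,0,0]]';python3 log.py; python3 -m handwheel '[[0,0,0,-0.0003,-0.004,-0.0005],[0,0,0,-0.0003,-0.004,-0.0005],[0,0,0,-0.0003,-0.004,-0.0005],[0,0,0,-0.0003,-0.004,-0.0005],[0,0,0,0,0,0]]';python3 log.py
```

```text
clock: 9.75
position: [0.483, 0.0469, 0.1794]
tool_rot: [-3.128, 0.423, 3.107]
force: [-0.2, -0.2, -1.4]
grip_width: 0.0507
9.75 [ 0.28   0.295 -0.705  2.317  1.099  0.409  0.179] [0.483  0.0469 0.1794] bed [-115.2  -60.4  175.5] rot-to-bed deg [-1.1 -5.8 -0.7]
clock: 10.25
position: [0.5069, 0.1059, 0.13]
tool_rot: [-3.127, 0.42, 3.109]
force: [-0.4, -0.2, -1.1]
grip_width: 0.0505
10.25 [ 0.077  0.456 -0.651  2.274  1.376  0.491 -0.191] [0.5069 0.1059 0.13  ] bed [-120.2   -0.9  121.3] rot-to-bed deg [-1.2 -5.9 -0.6]
clock: 10.88
position: [0.5073, 0.1032, 0.1313]
tool_rot: [-3.125, 0.524, 3.123]
force: [0.1, 0.7, -2.0]
grip_width: 0.0506
10.88 [ 0.065  0.46  -0.664  2.352  1.709  0.538 -0.528] [0.5073 0.1032 0.1313] bed [-119.1   -3.6  122.3] rot-to-bed deg [-0.9  0.   0.1]
```

```bash
python3 -m handwheel '[[0.15,0.14,0.7,-0.0025,0,0],[0,0,0.6,0,0,0],[0,0,0,0,0,0]]';python3 log.py
python3 - <<'E'
from h import *
for n in("wrist","scene","top"):
    p=bot.grab_frame(n)
    if n=="scene": cv2.imwrite("pics/s4.png",cv2.resize(p["pixels"][120:330,180:440],None,fx=3,fy=3,interpolation=cv2.INTER_CUBIC))
    else:
        save(p,n[0]+"4.png")
    if n=="wrist":
      for X in((-81.5,45,8),(-81.5,-45,8),(-91.5,45,8),(-91.5,-45,8),(-97,-85,0),(-97,85,0),(-41,36,0),(-41,-36,0)): print(X,np.round(fproj(p,bed(*X)),1))
E
```

```text
clock: 11.25
position: [0.521, 0.1064, 0.1008]
tool_rot: [3.141, 0.524, 3.122]
force: [0.5, -0.3, -2.3]
grip_width: 0.0509
11.25 [ 0.08   0.556 -0.671  2.338  1.854  0.577 -0.633] [0.521  0.1064 0.1008] bed [-1.225e+02 -1.000e-01  8.900e+01] rot-to-bed deg [0. 0. 0.]
(-81.5, 45, 8) [333.8 274.2]
(-81.5, -45, 8) [217.1 274. ]
(-91.5, 45, 8) [334.7 262.5]
(-91.5, -45, 8) [216.2 262.3]
(-97, -85, 0) [168.7 250.5]
(-97, 85, 0) [382.2 250.8]
(-41, 36, 0) [318.1 312.5]
(-41, -36, 0) [232.7 312.4]
```

View pics/w4.png

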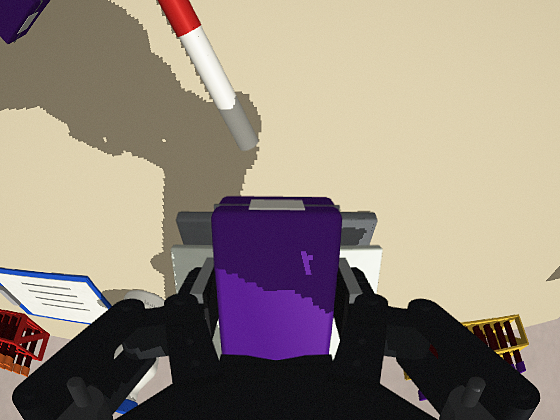

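View pics/s4.png

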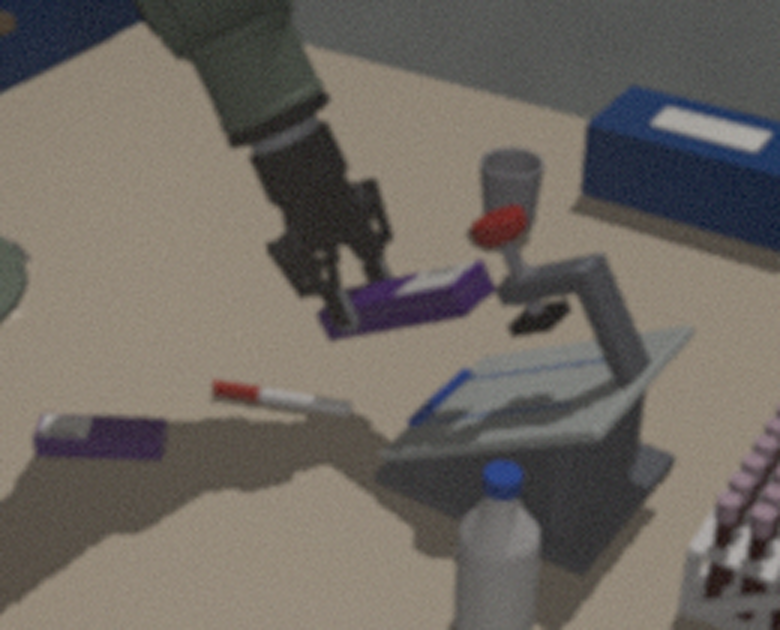

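```bash
python3 -m handwheel '[[-0.35,0.03,0.6,0,0,0],[-0.35,0.03,0.6,0,0,0],[-0.16,0,0.75,0,0,0],[-0.16,0,0.75,0,0,0],[0,0,0,0,0,0]]';python3 log.py
python3 - <<'E'
from h import *
for n in("wrist","scene"):
    p=bot.grab_frame(n)
    if n=="scene": cv2.imwrite("pics/s5.png",cv2.resize(p["pixels"][120:330,180:440],None,fx=3,fy=3,interpolation=cv2.INTER_CUBIC))
    else:
        save(p,n[0]+"5.png")
E
```

```text
clock: 12.02
position: [0.5779, 0.1076, 0.0547]
tool_rot: [3.139, 0.525, 3.121]
force: [0.2, -0.3, -1.6]
grip_width: 0.0511
12.03 [ 0.087  0.71  -0.629  2.219  1.952  0.602 -0.625] [0.5779 0.1076 0.0547] bed [-96.3   2.2  20.7] rot-to-bed deg [ 0.1  0.1 -0. ]
```

View pics/s5.png

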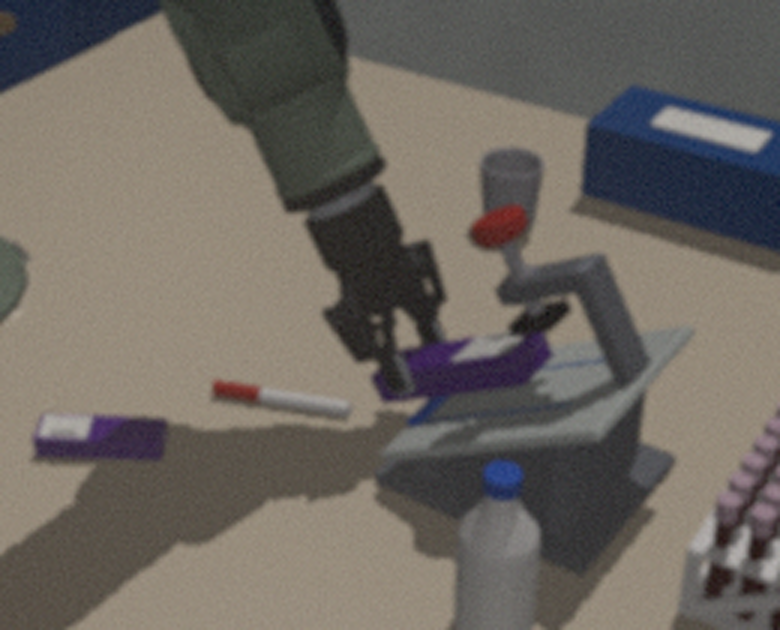

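View pics/w5.png

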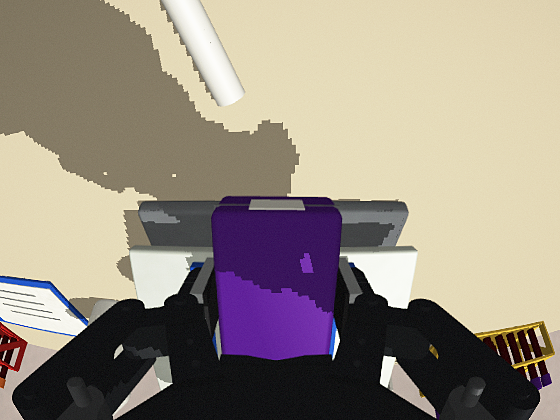

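```bash
python3 -m handwheel '[[-0.4,0,0.05,0,0,0],[-0.5,0,0.05,0,0,0],[-0.5,0,0.05,0,0,0],[-0.5,0,0,0,0,0],[-0.36,0,0,0,0,0],[0,0,0,0,0,0]]';python3 log.py
python3 - <<'E'
from h import *
for n in("wrist","scene","top"):
    p=bot.grab_frame(n)
    if n=="scene": cv2.imwrite("pics/s6.png",cv2.resize(p["pixels"][170:300,280:440],None,fx=4.5,fy=4.5,interpolation=cv2.INTER_CUBIC))
    else:
        save(p,n[0]+"6.png")
    if n=="wrist":
      for X in((-97,-85,0),(-97,85,0)): print(X,np.round(fproj(p,bed(*X)),1))
E
```

```text
clock: 12.88
position: [0.6291, 0.1071, 0.0826]
tool_rot: [3.139, 0.529, 3.122]
force: [-0.8, 0.9, -1.4]
grip_width: 0.0507
12.88 [ 0.06   0.669 -0.55   2.098  1.762  0.495 -0.398] [0.6291 0.1071 0.0826] bed [-38.    2.7  19.2] rot-to-bed deg [0.2 0.3 0. ]
(-97, -85, 0) [111.8 153.4]
(-97, 85, 0) [430.1 153.2]
```

View pics/s6.png

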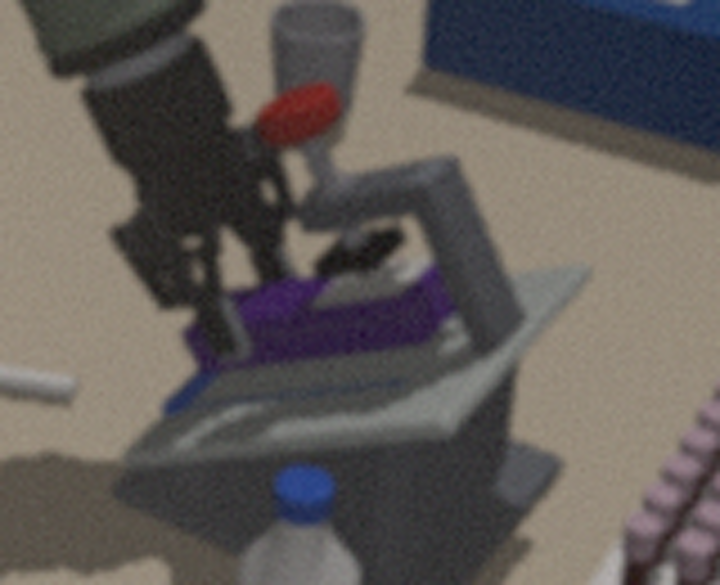

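View pics/w6.png

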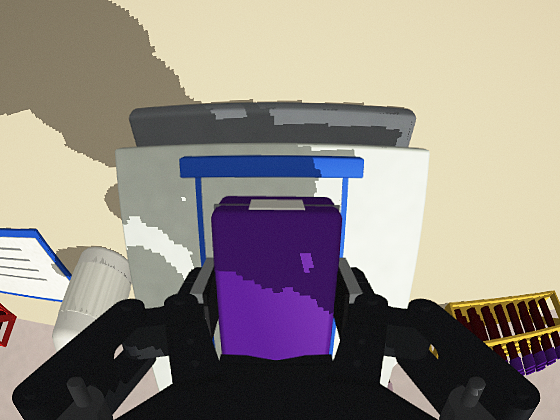

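Run:
```python
from h import *
p=bot.grab_frame("wrist"); 
cb,_=fray(p,(271,178)); print("cam bed",inbed(cb))
def hit(u,z):
    c,d=fray(p,u); c=M.inv().apply(c-bed(0,0,0)); d=M.inv().apply(d); return np.round((c+d*(z-c[2])/d[2])*1e3,1)
for u in((180,178),(363,178),(180,157),(363,157)): print("ledge",u,hit(u,8/1e3))
for u in((117,149),(428,150)): print("edge",u,hit(u,0))
for u in((213,203),(341,203)): print("mailer low end top",u,hit(u,(19.2-6+30)/1e3))
for u in ((213,211),(341,211)): print("mailer top edge",u,hit(u,(19.2-6+30)/1e3))
cv2.imwrite("pics/w6z.png",cv2.resize(p["pixels"][135:235,170:380],None,fx=3.6,fy=3.6,interpolation=cv2.INTER_CUBIC))
```

```text
cam bed [-112.1    2.3  160. ]
ledge (180, 178) [-85.5 -43.9   8. ]
ledge (363, 178) [-85.6  45.1   8. ]
ledge (180, 157) [-95.8 -43.3   8. ]
ledge (363, 157) [-95.8  44.6   8. ]
edge (117, 149) [-100.8  -81.5    0. ]
edge (428, 150) [-100.3   83.3    0. ]
mailer low end top (213, 203) [-81.9 -20.8  43.2]
mailer low end top (341, 203) [-82.   27.2  43.2]
mailer top edge (213, 211) [-78.8 -21.   43.2]
mailer top edge (341, 211) [-78.9  27.4  43.2]
```

View pics/w6z.png

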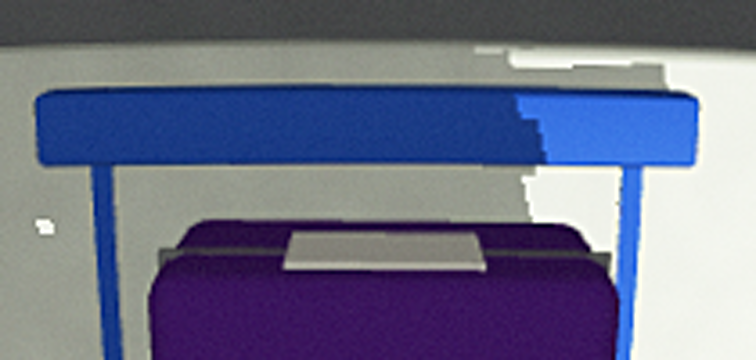

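```bash
python3 -m handwheel '[[0.05,-0.1,0.15,-0.0005,-0.0008,0],[0.03,0,0.15,0,0,0],[0,0,0.1,0,0,0],[0,0,0,0,0,0]]';python3 log.py
python3 -m handwheel '[[0,0,0.06,0,0,0],[0,0,0,0,0,0]]'|grep -E "force|pos"
python3 -m handwheel '[[0,0,0.06,0,0,0],[0,0,0,0,0,0]]'|grep -E "force|pos"
python3 log.py
```

```text
clock: 13.58
position: [0.6314, 0.1045, 0.0714]
tool_rot: [3.136, 0.532, 3.122]
force: [0.0, -0.3, -2.3]
grip_width: 0.051
13.57 [ 0.072  0.696 -0.556  2.098  1.819  0.505 -0.44 ] [0.6314 0.1045 0.0714] bed [-41.6   0.2   8.4] rot-to-bed deg [0.3 0.5 0. ]
position: [0.6322, 0.1045, 0.0705]
force: [-1.7, 1.0, 1.2]
position: [0.6326, 0.1048, 0.07]
force: [-18.2, -3.4, 25.2]
14.07 [ 0.072  0.7   -0.557  2.096  1.826  0.508 -0.444] [0.6326 0.1048 0.07  ] bed [-41.2   0.5   6.5] rot-to-bed deg [0.4 0.5 0.1]
```

```bash
python3 -m handwheel '[[0,0,-0.05,0.0012,0.0014,0],[0,0,0,0,0,0]]'|grep -E "force|pos"
python3 -m handwheel '[[0.06,0,0,0,0,0],[0,0,0,0,0,0]]'|grep -E "force|pos"
python3 log.py
python3 - <<'E'
from h import *
p=bot.grab_frame("wrist");cv2.imwrite("pics/w7.png",cv2.resize(p["pixels"][120:320,140:410],None,fx=2.9,fy=2.9,interpolation=cv2.INTER_CUBIC))
E
```

```text
position: [0.6325, 0.1047, 0.0704]
force: [-0.8, 0.3, -0.5]
position: [0.6311, 0.1045, 0.0695]
force: [-1.2, 0.6, 4.4]
14.57 [ 0.061  0.697 -0.547  2.092  1.793  0.505 -0.42 ] [0.6311 0.1045 0.0695] bed [-42.9   0.2   6.8] rot-to-bed deg [-0.1  0.   0. ]
```

View pics/w7.png

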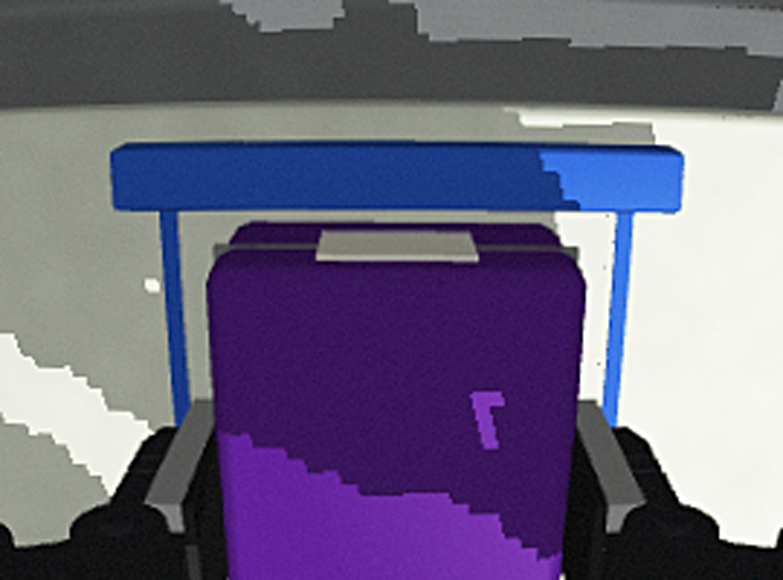

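```bash
for k in 1; do python3 -m handwheel '[[0.06,0,-0.01,0,0,0],[0,0,0,0,0,0]]'|grep -E "force|pos"
python3 -m handwheel '[[0.04,0,0,0,0,0],[0,0,0,0,0,0]]'|grep -E "force|pos"
python3 -m handwheel '[[0.04,0,0,0,0,0],[0,0,0,0,0,0]]'|grep -E "force|pos"; done; python3 log.py
python3 - <<'E'
from h import *
p=bot.grab_frame("wrist");cv2.imwrite("pics/w8.png",cv2.resize(p["pixels"][120:320,140:410],None,fx=2.9,fy=2.9,interpolation=cv2.INTER_CUBIC))
E
```

```text
position: [0.6293, 0.1043, 0.0686]
force: [-0.8, 0.2, 0.1]
position: [0.6288, 0.1044, 0.0683]
force: [0.6, -0.7, -0.1]
position: [0.6288, 0.1044, 0.0684]
force: [6.2, 0.4, 0.2]
15.38 [ 0.063  0.699 -0.552  2.099  1.806  0.511 -0.435] [0.6288 0.1044 0.0684] bed [-45.4   0.    7. ] rot-to-bed deg [-0.1  0.1  0. ]
```

View pics/w8.png

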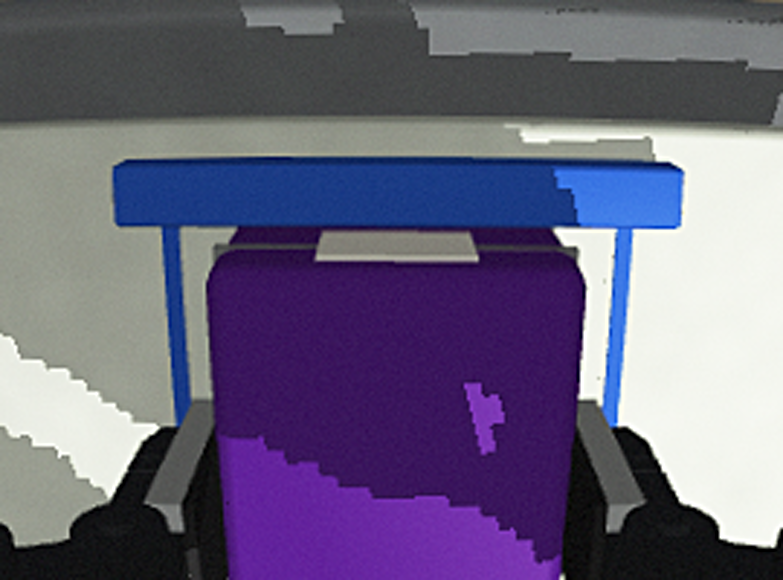

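```bash
python3 -m handwheel '[[0,0,0,0,0,0],[0,0,0,0,0,0],[0,0,0,0,0,0],[0,0,0,0,0,0],[0,0,0,0,0,0]]' -1
python3 -m handwheel '[[0,0,-0.3,0,0,0],[0,0,-0.6,0,0,0],[0.2,0,-0.8,0,0,0],[0.2,0,-0.8,0,0,0],[0.2,0,-0.8,0,0,0],[0,0,-0.8,0,0,0],[0,0,0,0,0,0]]'; python3 log.py
python3 - <<'E'
from h import *
for n in("wrist","scene","top"):
    p=bot.grab_frame(n)
    if n=="scene": cv2.imwrite("pics/s9.png",cv2.resize(p["pixels"][150:310,240:440],None,fx=4,fy=3.7,interpolation=cv2.INTER_CUBIC))
    else: save(p,n[0]+"9.png")
E
```

```text
clock: 16.05
position: [0.6278, 0.1045, 0.0679]
tool_rot: [-3.14, 0.523, 3.122]
force: [0.1, -1.1, -0.1]
grip_width: 0.0854
clock: 16.92
position: [0.5637, 0.1061, 0.1507]
tool_rot: [-3.14, 0.526, 3.123]
force: [0.3, 0.4, 0.1]
grip_width: 0.0852
16.93 [ 0.05   0.458 -0.575  2.218  1.535  0.457 -0.275] [0.5637 0.1061 0.1507] bed [-60.6   0.4 110.9] rot-to-bed deg [-0.1  0.1  0.1]
```

View pics/s9.png

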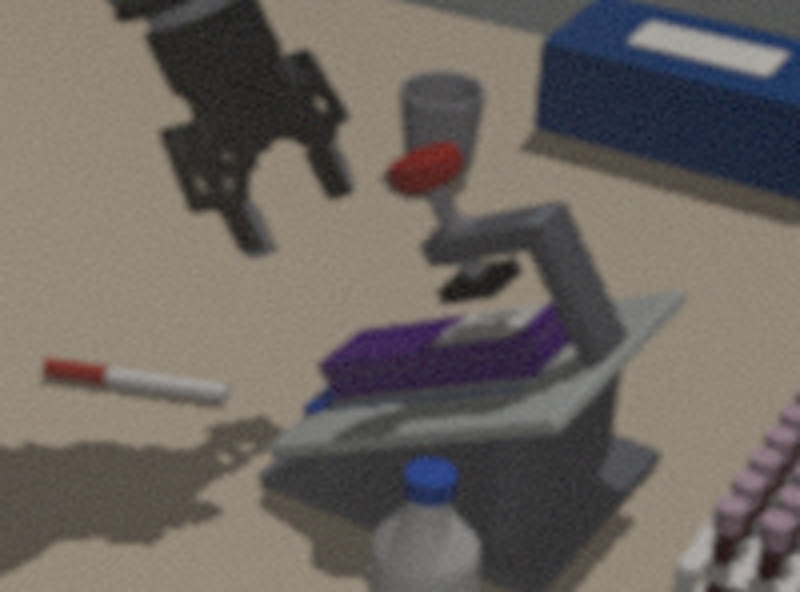

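View pics/w9.png

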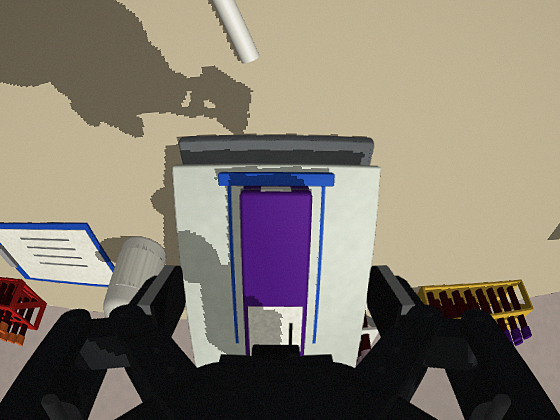

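```bash
python3 -m handwheel '[[0,0,-0.7,0,0,0],[0,0,-0.8,0,0,0],[0,0,-0.8,0,0,0],[0,0,-0.8,0,0,0],[-0.3,0,-0.3,0,0,0],[0,0,0,0,0,0]]' 1 40; python3 log.py
python3 -m handwheel '[[-0.6,0,0,0,0,0],[-0.8,0,0,0,0,0],[-0.8,0,0,0,0,0],[-0.8,0,0,0,0,0],[-0.8,0,0,0,0,0],[0,0,0,0,0,0]]'; python3 log.py
python3 - <<'E'
from h import *
for n in("wrist","scene","top"):
    p=bot.grab_frame(n)
    if n=="scene": cv2.imwrite("pics/s10.png",cv2.resize(p["pixels"][130:290,270:430],None,fx=4,fy=4,interpolation=cv2.INTER_CUBIC))
    else: save(p,n[0]+"10.png")
E
```

```text
clock: 17.82
position: [0.5281, 0.1066, 0.2266]
tool_rot: [-3.14, 0.524, 3.122]
force: [-0.1, 0.1, -0.5]
grip_width: -0.0
17.82 [ 0.118  0.261 -0.656  2.225  1.091  0.458  0.121] [0.5281 0.1066 0.2266] bed [-53.5   0.3 194.4] rot-to-bed deg [-0.1  0.  -0. ]
clock: 18.58
position: [0.6106, 0.1049, 0.2732]
tool_rot: [-3.14, 0.523, 3.121]
force: [0.2, 0.2, -0.8]
grip_width: 0.0
18.57 [ 0.212  0.328 -0.709  1.993  0.87   0.571  0.456] [0.6106 0.1049 0.2732] bed [4.130e+01 1.000e-01 1.935e+02] rot-to-bed deg [-0.1 -0.1 -0. ]
```

View pics/s10.png

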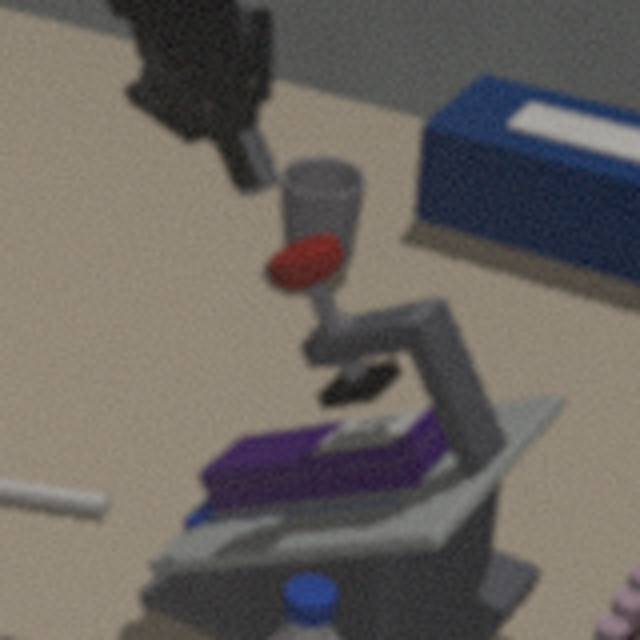

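View pics/w10.png

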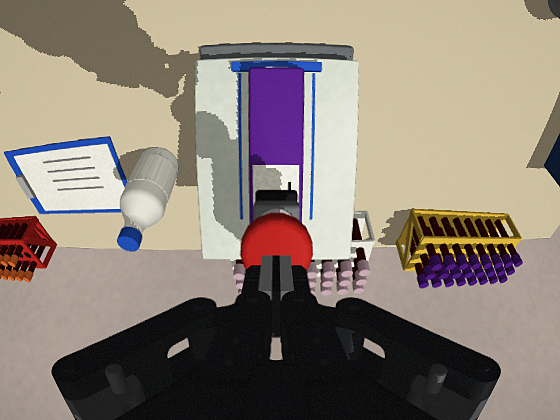

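```bash
cat > fz.py <<'E'
from h import *
s=bot.observe(); f=M.inv().apply(s["force"]); print(round(s["clock"],2),"bed",inbed(s["position"]),"Fbed",np.round(f,1))
E
python3 -m handwheel '[[-0.2,0,0.3,0,0,0],[0,0,0.5,0,0,0],[0,0,0.5,0,0,0],[0,0,0.16,0,0,0],[0,0,0,0,0,0]]'>/dev/null; python3 fz.py
python3 -m handwheel '[[0,0,0.1,0,0,0],[0,0,0.1,0,0,0],[0,0,0,0,0,0]]'>/dev/null; python3 fz.py
python3 - <<'E'
from h import *
p=bot.grab_frame("wrist");save(p,"w11.png")
E
```

```text
19.35 bed [ 45.8   0.6 157.7] Fbed [ 0.1 -0.1 -0.8]
19.73 bed [ 46.3   0.4 153.1] Fbed [0.  0.4 1.6]
```

View pics/w11.png

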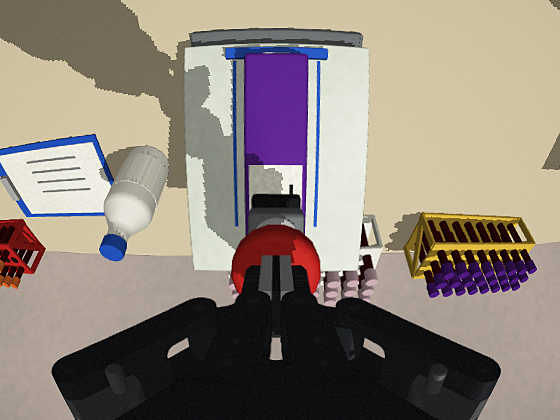

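```bash
python3 -m handwheel '[[0,0,0.1,0,0,0],[0,0,0.1,0,0,0],[0,0,0.1,0,0,0],[0,0,0.1,0,0,0],[0,0,0,0,0,0]]'>/dev/null; python3 fz.py
python3 -m handwheel '[[0,0,0.1,0,0,0],[0,0,0.1,0,0,0],[0,0,0.1,0,0,0],[0,0,0.08,0,0,0],[0,0,0,0,0,0]]'>/dev/null; python3 fz.py
python3 -m handwheel '[[0,0,0.04,0,0,0],[0,0,0.04,0,0,0],[0,0,0,0,0,0]]'>/dev/null; python3 fz.py
python3 -m handwheel '[[0,0,0.04,0,0,0],[0,0,0,0,0,0]]'>/dev/null; python3 fz.py
```

```text
20.4 bed [ 46.2   0.4 142.9] Fbed [ 2.5 -0.5  3.3]
21.02 bed [ 46.2   0.4 133.3] Fbed [ 1.8 -1.4  4.4]
21.4 bed [ 46.2   0.4 131.4] Fbed [ 1.9 -0.8  5.4]
21.65 bed [ 46.2   0.4 130.4] Fbed [ 1.8 -1.   5.3]
```

```bash
python3 -m handwheel '[[0,0,0.04,0,0,0],[0,0,0,0,0,0]]'>/dev/null; python3 fz.py
python3 -m handwheel '[[0,0,0.03,0,0,0],[0,0,0,0,0,0]]'>/dev/null; python3 fz.py
```

```text
21.9 bed [ 46.2   0.4 129.5] Fbed [ 2.5 -1.2  5.2]
22.15 bed [ 46.2   0.4 128.8] Fbed [ 2.  -1.9  8.4]
```

```bash
python3 -m handwheel '[[0,0,0.02,0,0,0],[0,0,0,0,0,0]]'>/dev/null; python3 fz.py
```

```text
22.4 bed [ 46.2   0.4 128.8] Fbed [-2.  -2.4 20.9]
```

```bash
python3 -m handwheel '[[0,0,0,0,0,0],[0,0,0,0,0,0]]'>/dev/null; python3 fz.py
python3 - <<'E'
from h import *
p=bot.grab_frame("scene");cv2.imwrite("pics/s12.png",cv2.resize(p["pixels"][150:290,280:430],None,fx=4,fy=4,interpolation=cv2.INTER_CUBIC))
E
python3 -m handwheel '[[0,0,-0.06,0,0,0],[0,0,-0.15,0,0,0],[0,0,-0.2,0,0,0],[0,0,-0.2,0,0,0],[0,0,-0.2,0,0,0],[0,0,-0.2,0,0,0],[0,0,-0.3,0,0,0],[0,0,-0.6,0,0,0]]'>/dev/null; python3 fz.py
python3 -m handwheel '[[0,0,-0.6,0,0,0],[0.4,0,-0.6,0,0,0],[0.8,0,-0.4,0,0,0],[0.8,0,0,0,0,0],[0.8,0,0,0,0,0],[0.8,0,0,0,0,0],[0.4,0,0,0,0,0],[0,0,0,0,0,0]]'>/dev/null; python3 fz.py
python3 - <<'E'
from h import *
for n in("wrist","scene","top"):
    p=bot.grab_frame(n)
    if n=="scene": cv2.imwrite("pics/s13.png",cv2.resize(p["pixels"][150:290,280:430],None,fx=4,fy=4,interpolation=cv2.INTER_CUBIC))
    else: save(p,n[0]+"13.png")
E
```

```text
22.65 bed [ 46.2   0.4 128.8] Fbed [-1.8 -2.3 20.8]
23.7 bed [ 45.5   0.4 176.2] Fbed [-0.3  0.1 -0.2]
24.7 bed [-54.8   0.3 216.4] Fbed [ 0.4 -0.2  0.3]
```

View pics/s12.png

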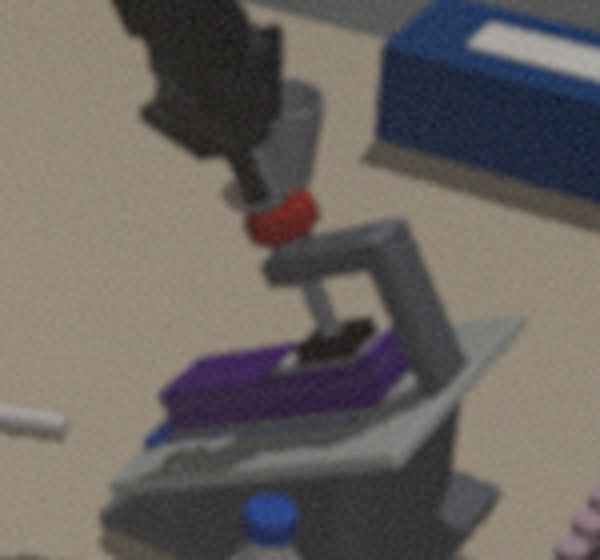

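View pics/s13.png

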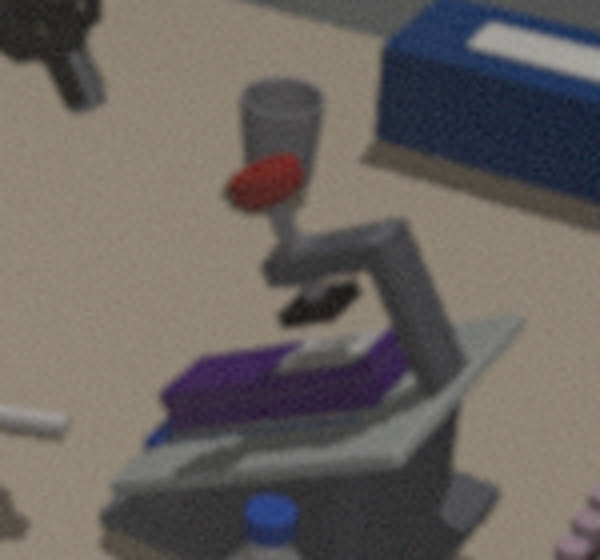

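View pics/w13.png

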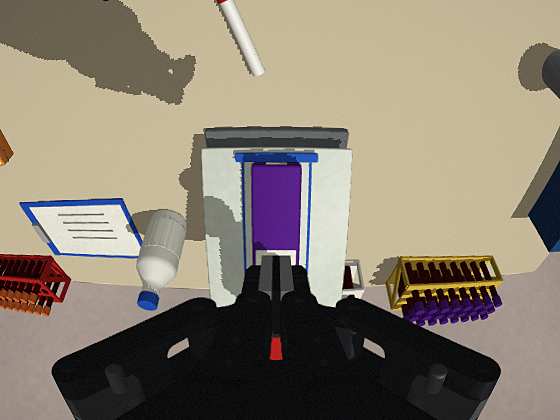

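View pics/t13.png

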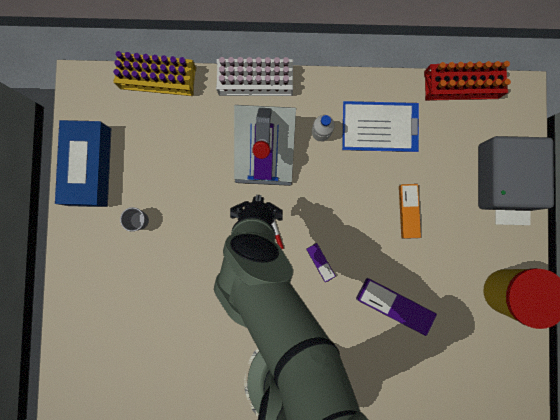

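The stamp came down onto the label and has sprung back up. The mailer lies against the ledge between the lines, and the bystanders haven't moved. I'm handing the job in now.

Run:
```python
from workcell import bot
print(bot.job_done()); print(bot.observe()["clock"])
```

```text
the job is handed in; nothing more can be done
None
the job is handed in; nothing more can be done
```

The job is handed in, and every check I could make looked good. The hand-in itself reports no verdict.

**Mailer:** I picked up the middle-sized purple mailer (it measured about 160 x 52 mm) and slid it up the bed under the stamp. I lowered it until I felt the bed, moved it down until it touched the blue ledge (about 6 N), and let go. The pictures show it flat, centred between the blue lines, with the label up the slope under the stamp.

**Plunger:** I pressed it with closed fingers for about 24.5 mm until it stopped, with at most about 21 N in the readings. A picture at that moment shows the stamp on the label. After I backed off, it shows the plunger fully up again.

**Last checks:** About 25 s had passed on the robot's clock. The arm was clear, with no force on the tool. The orange mailer, bottle, pot and marker showed no visible movement.

**Disagreements:**
- My first camera estimate of the bed was about 3–4 mm too far up the slope. The ledge contact showed this, and I used the corrected position for the press.
- The first attempts to tilt the tool fell short because a wrist joint was near its limit. I moved the arm to a better position and the tilt then worked.
- Lowering the mailer onto the bed briefly reached about 31 N, which I eased off before sliding it to the ledge.

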